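# Close the grinder head and put the service tools away

## Robot

A 6-joint arm with a two-finger parallel gripper is mounted at the origin on the work surface. World frame = base frame: x ahead of the robot, y to its left, z up, the work surface at z = 0. Lengths are in m, angles in rad, forces in N, time in s.
With the tool pointing down it reaches from about 0.4 to 0.825 m from the base axis. Payload 7 kg.
Tool frame: the origin (TCP) lies on the centre line of the jaws, within the pads' length; the fingertips stand arm.tip_reach ahead of it and the grasp point (between the pads) lies 5 mm behind it (arm.tip_reach is the distance from the TCP to the fingertips, in m); z points along the fingers, y is the line along which they close (so a half turn about z gives the same grasp; the last joint's range is limited). The gripper opens to 88 mm and grips with 3 to 60 N. Pads are 19 mm wide; open, the fingers measure 130 mm over their backs; the gripper's body (78 mm by 193 mm) begins 47 mm behind the grasp point.
Start: joints at [1.393, 0.359, 0.012, 0, -1.224, -0.288], TCP at [0.303, 0.603, 0.241] pointing down, gripper open.
Joint ranges: [-3.07, 3.07], [-1.43, 2.12], [-1.02, 1.25], [-3.03, 1.67], [-3.05, -0], [-3.03, 3.03]. Speed limits (rad/s): [2.39, 2.39, 3.01, 3.14, 3.14, 3.14].

## Interface

Orientations are given as [roll, pitch, yaw] about the fixed x, y, z axes, in that order (R = Rz(yaw) Ry(pitch) Rx(roll)).
In Python, from station import status, optics, order, arm gives the robot as it stands. The module is installed in compiled form; this text tells all that it offers.
- The arm moves only by the shell command python3 -m jog 'ROWS' [FORCE]. ROWS is JSON, a list of rows, each a list of 3 entries, a list of its own where there are three numbers: the gripper command: -1 is shut, 1 is fully open, values between are in proportion, then the shift along the tool's x, y, z in mm, then the turn about the tool's z in rad. A call has 1 to 20 rows; each row is the pose to reach, as a shift and turn from the pose commanded when the call began, along the tool's axes at that moment; what a row does not reach only later rows make up. A row lasts 1/8 s, in which the tool goes at most 62.5 mm and 10.7 degrees, less where a joint would pass 70% of its speed; a pose out of reach is approached as far as the arm can. A call with a gripper value outside its range is refused whole. The fingers move at their own pace and stop on an object; FORCE is the grip in N (left out, the last holds). Time passes only in rows, so rows that repeat a pose let the fingers close. It gives the time, the measured TCP pose, the force, the opening and the grip force at its end, in the units of the state.
- status.get_state(): the state, without advancing time (a new reading comes with each control period).
- optics.grab_frame(name): name is "scene" or "side" or "wrist"; returns a dict with "color" (400x640x3 uint8, red, green, blue), "mtx" (3x3 intrinsics, pixels), "k1" (the pictures are not rectified: a ray, as slopes to the right and down, at radius r is drawn at 1 + k1 r^2 times it, then the intrinsics apply), "cam_to_world" (4x4, takes a point from camera to world coordinates). Camera axes: x right, y down, z forward; pixel columns grow to the right and rows downward; lengths in m; the calibration is good to about 2 mm. A picture is of the moment at which its call begins. There is no depth.
- order.job_done(): hands the job in; it is judged then, once.
The state is a dict: "t": time; "q": joint angles; "qd": joint speeds; "joint_efforts": joint torques, N m; "eef_pos": TCP position; "ee_rot": TCP orientation; "force": force on the tool from outside, world axes, zero at the start; "moment": the same for the moment, N m; "width": finger opening in m; "gripper_force": force on a finger pad.
Only numpy, scipy, OpenCV 4.12 (cv2) and the standard library are available. Lean on these libraries where they do the work, as an engineer would, in place of code of your own. Each camera call takes 0.05 s, during which the arm holds its last target. There are 200 camera calls.

## Task

Set the loose perforated plate flat and fully home in the mouth of the grinder head while the four winged nuts are still slack, then tighten the nuts half a turn clockwise each in cross order (one, then the one facing it, then the other two), so that every clamp tongue points to the middle over the plate. Lay each service tool that is out (scraper, brush, fork spanner, squeegee) flat and lengthwise in a tray compartment of its own, at any point of the job, and leave the mug, jar, carton, tape and rubber ring where they are.

Things in the scene. Friction and masses are not known exactly. Their poses are not given: they have to be found in the camera images.
- mouth (a point): centre of the floor of the round mouth in the grinder head. The head is a fixed 160 x 160 mm square aluminium flange on a short drum, its top face 50 mm above the table; the mouth is a recess 75 mm across and 6 mm deep with a dark bore in its floor. z is up; the four studs stand at 45, 135, 225 and 315 deg from its x axis, 70 mm from this point.
- plate_mid (a point): perforated round steel plate, 72 mm across and 8 mm thick, with an upright knob 18 mm across on its centre that rises to 40 mm above its underside (about 0.22 kg, loose). This point lies on its axis, 20 mm above its underside; the knob is gripped 25 to 30 mm above the underside. Fully seated in the mouth it stands 2 mm proud of the flange and this point is 20 mm above mouth.
- nut0 (a joint): angle of nut 0 in rad, grows as it is tightened (clockwise from above). 0: clamp tongue points straight away from the mouth's centre (slack); pi: tongue points to the mouth's centre, over the plate's rim (tight). Stops at -0.35 and 3.35. Stiff: takes about 0.1 N m and stays where it is left. Starts near 0. It does not rise or fall. Nuts 0, 1, 2, 3 follow one another round the flange, so 0 faces 2 and 1 faces 3.
- wing0 (a point): centre of the upright wing grip of nut 0, on the nut's axis, 34 mm above the flange face. The wing is a bar 42 mm long (along this x), 12 mm thick (along y), 24 mm high (z); x points along the clamp tongue. The tongue, 18 mm wide, reaches 42 mm from the axis; its top is 23.5 mm below this point. The plate's knob, when seated, leaves 61 mm from the nut's axis.
- nut1 (a joint): angle of nut 1 in rad, grows as it is tightened (clockwise from above). 0: clamp tongue points straight away from the mouth's centre (slack); pi: tongue points to the mouth's centre, over the plate's rim (tight). Stops at -0.35 and 3.35. Stiff: takes about 0.1 N m and stays where it is left. Starts near 0. It does not rise or fall. Nuts 0, 1, 2, 3 follow one another round the flange, so 0 faces 2 and 1 faces 3.
- wing1 (a point): centre of the upright wing grip of nut 1, on the nut's axis, 34 mm above the flange face. The wing is a bar 42 mm long (along this x), 12 mm thick (along y), 24 mm high (z); x points along the clamp tongue. The tongue, 18 mm wide, reaches 42 mm from the axis; its top is 23.5 mm below this point. The plate's knob, when seated, leaves 61 mm from the nut's axis.
- nut2 (a joint): angle of nut 2 in rad, grows as it is tightened (clockwise from above). 0: clamp tongue points straight away from the mouth's centre (slack); pi: tongue points to the mouth's centre, over the plate's rim (tight). Stops at -0.35 and 3.35. Stiff: takes about 0.1 N m and stays where it is left. Starts near 0. It does not rise or fall. Nuts 0, 1, 2, 3 follow one another round the flange, so 0 faces 2 and 1 faces 3.
- wing2 (a point): centre of the upright wing grip of nut 2, on the nut's axis, 34 mm above the flange face. The wing is a bar 42 mm long (along this x), 12 mm thick (along y), 24 mm high (z); x points along the clamp tongue. The tongue, 18 mm wide, reaches 42 mm from the axis; its top is 23.5 mm below this point. The plate's knob, when seated, leaves 61 mm from the nut's axis.
- nut3 (a joint): angle of nut 3 in rad, grows as it is tightened (clockwise from above). 0: clamp tongue points straight away from the mouth's centre (slack); pi: tongue points to the mouth's centre, over the plate's rim (tight). Stops at -0.35 and 3.35. Stiff: takes about 0.1 N m and stays where it is left. Starts near 0. It does not rise or fall. Nuts 0, 1, 2, 3 follow one another round the flange, so 0 faces 2 and 1 faces 3.
- wing3 (a point): centre of the upright wing grip of nut 3, on the nut's axis, 34 mm above the flange face. The wing is a bar 42 mm long (along this x), 12 mm thick (along y), 24 mm high (z); x points along the clamp tongue. The tongue, 18 mm wide, reaches 42 mm from the axis; its top is 23.5 mm below this point. The plate's knob, when seated, leaves 61 mm from the nut's axis.
- bay0 (a point): centre of the floor (4 mm above the table) of compartment 0 of the fixed steel tray: 150 mm long (along x) and 56-57 mm wide (along y), walls 10 mm high above this floor. Three compartments side by side, 60 mm apart.
- bay1 (a point): centre of the floor (4 mm above the table) of compartment 1 of the fixed steel tray: 150 mm long (along x) and 56-57 mm wide (along y), walls 10 mm high above this floor. Three compartments side by side, 60 mm apart.
- bay2 (a point): centre of the floor (4 mm above the table) of compartment 2 of the fixed steel tray: 150 mm long (along x) and 56-57 mm wide (along y), walls 10 mm high above this floor. Three compartments side by side, 60 mm apart.
- scraper_mid (a point): scraper: white plastic handle with a thin (4 mm) steel blade. Lies flat, 130 mm long along x, head to +x. Handle 14 mm wide (y) and 18 mm high, from x = -65 to +20 mm; head 36 mm wide beyond that. About 90 g, loose. This point is the middle of its length, 9 mm above its underside. May be absent.
- brush_mid (a point): brush: wooden handle with a bristle block 18 mm high, bristles down. Lies flat, 130 mm long along x, head to +x. Handle 14 mm wide (y) and 18 mm high, from x = -65 to +20 mm; head 36 mm wide beyond that. About 90 g, loose. This point is the middle of its length, 9 mm above its underside. May be absent.
- spanner_mid (a point): spanner: dark steel handle with a two-pronged fork 14 mm high. Lies flat, 130 mm long along x, head to +x. Handle 14 mm wide (y) and 18 mm high, from x = -65 to +20 mm; head 36 mm wide beyond that. About 90 g, loose. This point is the middle of its length, 9 mm above its underside. May be absent.
- squeegee_mid (a point): squeegee: white plastic handle, thin stem and a black rubber cross bar 16 mm high at its end. Lies flat, 130 mm long along x, head to +x. Handle 14 mm wide (y) and 18 mm high, from x = -65 to +20 mm; head 36 mm wide beyond that. About 90 g, loose. This point is the middle of its length, 9 mm above its underside. May be absent.
- mug: white mug, 76 mm across, 90 mm high; not part of the job; origin at the centre of its underside
- jar: jar, 56 mm across, 75 mm high; not part of the job; origin at the centre of its underside
- carton: small carton, 90 x 60 x 50 mm; not part of the job; origin at the centre of its underside
- tape: roll of paper tape lying flat, 72 mm across, 24 mm high; not part of the job; origin at the centre of its underside
- seal: black rubber ring, 66 mm across, 12 mm high; not part of the job; origin at the centre of its underside

How it is judged:
By the outcome, as a careful person would: the job done as asked, in the order asked, and still so for the second after the job is handed in, with the robot touching nothing.
Of scraper, brush, spanner, squeegee only 2 to 3 are there at a start; the rules pass over those that are not, and their reading is None.
At some moment in a run one of scraper, brush, spanner, squeegee may be knocked a few centimetres aside while the robot is not near it.
Once in a run the grip may slacken for a moment while it holds something.
It also fails if it takes over 210 s, if anything falls off the work surface, if the arm or the gripper's body presses on something with over 40 N, if the wrist force passes 120 N, or if a joint passes its speed limit or range.

## Working session

There is one attempt and no reset: what is moved stays moved. The work goes in short steps, Python scripts to look and compute and a shell command to move; the robot and the scene stay as the last step left them, time stands still between calls to the robot, and variables do not carry over. Pictures are saved under pics/ and viewed, at most 14 in all, crops included, and the job is handed in when it is done.

```bash
mkdir -p pics; ls
cat > h.py <<'E'
import numpy as np, cv2
from station import status, optics, order, arm
from scipy.spatial.transform import Rotation as R
def grab(n,save=None):
    f=optics.grab_frame(n)
    if save: cv2.imwrite('pics/'+save,f['color'][:,:,::-1])
    return f
def ray(f,uv):
    uv=np.atleast_2d(np.array(uv,float)); K=f['mtx']; k=f['k1']
    d=np.stack([(uv[:,0]-K[0,2])/K[0,0],(uv[:,1]-K[1,2])/K[1,1]],1); s=d.copy()
    for _ in range(30): s=d/(1+k*(s**2).sum(1,keepdims=True))
    T=f['cam_to_world']; v=np.c_[s,np.ones(len(s))]@T[:3,:3].T
    return T[:3,3],v
def toplane(f,uv,z):
    o,v=ray(f,uv); return o+v*((z-o[2])/v[:,2:3])
def proj(f,P):
    P=np.atleast_2d(P); T=f['cam_to_world']; c=(P-T[:3,3])@T[:3,:3]; s=c[:,:2]/c[:,2:]
    s=s*(1+f['k1']*(s**2).sum(1,keepdims=True)); return s*[f['mtx'][0,0],f['mtx'][1,1]]+f['mtx'][:2,2]
def shift(target,yaw=None):
    """mm shift in tool axes from the current pose to a world target, turn about tool z to tool-x heading yaw (mod pi)"""
    s=status.get_state(); Rm=R.from_euler('xyz',s['ee_rot']).as_matrix()
    d=Rm.T@(np.array(target)-s['eef_pos'])*1000
    cur=np.arctan2(Rm[1,0],Rm[0,0]); t=None
    if yaw is not None:
        t=-((yaw-cur+np.pi/2)%np.pi-np.pi/2)
    return np.round(d,1),t,'q6 %.2f'%s['q'][5]
E
cat > a.py <<'E'
from h import *
for n in ('scene','side','wrist'):
    f=grab(n,n+'0.png'); print(n,f['mtx'].tolist(),f['k1'],f['cam_to_world'].round(3).tolist())
s=status.get_state(); print(s, arm.tip_reach)
E
python3 a.py
```

```text
pics
scene [[463.007651159777, 0.0, 324.62701053643957], [0.0, 463.007651159777, 199.8421169410315], [0.0, 0.0, 1.0]] -0.10612271167927069 [[0.851, 0.444, -0.28, 0.905], [0.524, -0.735, 0.429, -0.544], [-0.015, -0.512, -0.859, 1.121], [0.0, 0.0, 0.0, 1.0]]
side [[435.4376983951619, 0.0, 320.2704186041693], [0.0, 435.4376983951619, 191.60510478206973], [0.0, 0.0, 1.0]] 0.027065233428332135 [[0.928, -0.29, 0.233, 0.306], [-0.372, -0.703, 0.606, -0.736], [-0.012, -0.649, -0.761, 0.985], [0.0, 0.0, 0.0, 1.0]]
wrist [[317.5939979069267, 0.0, 319.57315997042053], [0.0, 317.5939979069267, 200.33148541565419], [0.0, 0.0, 1.0]] -0.05650443782651839 [[-0.449, -0.865, -0.224, 0.363], [-0.894, 0.435, 0.111, 0.573], [0.002, 0.25, -0.968, 0.384], [0.0, 0.0, 0.0, 1.0]]
{'t': 0.15, 'q': array([ 1.39310400e+00,  3.59240288e-01,  1.13163985e-02, -2.29879434e-04,
       -1.22409817e+00, -2.88127396e-01]), 'qd': array([ 0.00037827, -0.00161163,  0.00299769,  0.00127003, -0.00065361,
        0.00098295]), 'joint_efforts': array([-9.09301380e-04, -5.83275568e+01,  2.93290687e+01,  7.00108990e+00,
        8.78999359e-03, -1.05034135e-04]), 'eef_pos': array([0.30304087, 0.60278767, 0.23985125]), 'ee_rot': array([ 3.14035604e+00, -1.41104478e-04, -4.65897876e-01]), 'force': array([-0.51456232, -0.77548634, -0.72623673]), 'moment': array([-0.03375825, -0.00747973, -0.05864781]), 'gripper_force': 0.0, 'width': 0.08745787224642737} 0.014
```

View pics/scene0.png

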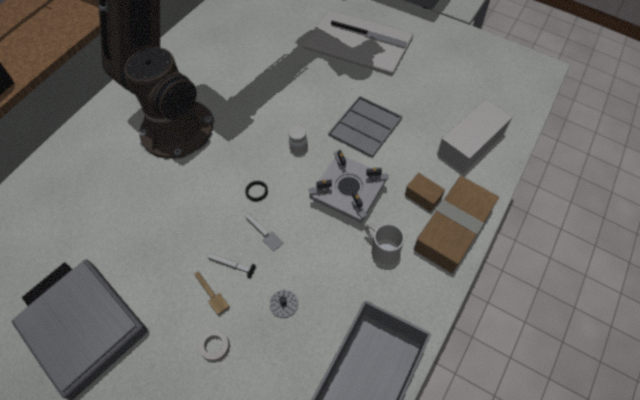

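View pics/side0.png

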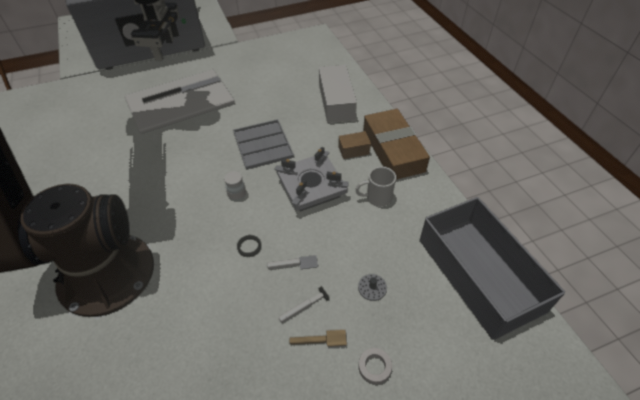

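Scene: tray (365,125), head (348,188), plate (284,304), scraper (265,233), squeegee (232,265), brush (212,293), ring (257,190), jar (297,139), tape (215,346), mug (388,240). The side view agrees; no spanner.

```bash
cat > b.py <<'E'
from h import *
f=grab('scene'); g=grab('side')
def p(name,uv,z,uv2): print(name,toplane(f,uv,z).round(3).tolist(),toplane(g,uv2,z).round(3).tolist())
p('mouth',(349,186),.044,(312,179))
p('plate',(284,302),.02,(372,286))
for k in range(4): p('wing%d'%k,[(341,157),(374,172),(357,199),(323,185)][k],.084,[(287,164),(321,154),(334,177),(301,187)][k])
p('scraperHandleEnd',(248,218),.01,(270,266)); p('scraperhead',(279,245),.002,(315,261))
p('squeegee end',(210,260),.01,(282,318)); p('squeegeehead',(252,271),.01,(324,293))
p('brush end',(198,274),.01,(291,341)); p('brushhead',(221,308),.01,(346,338))
p('tray c',(365,126),.004,(263,144))
for a,b in zip([(330,125),(366,98),(401,121),(373,154)],[(248,167),(234,127),(280,122),(293,156)]): p('traycorner',a,.014,b)
E
python3 b.py
```

```text
mouth [[0.588, 0.067, 0.044]] [[0.59, 0.068, 0.044]]
plate [[0.614, -0.295, 0.02]] [[0.606, -0.298, 0.02]]
wing0 [[0.534, 0.115, 0.084]] [[0.533, 0.115, 0.084]]
wing1 [[0.636, 0.118, 0.084]] [[0.638, 0.116, 0.084]]
wing2 [[0.638, 0.02, 0.084]] [[0.638, 0.017, 0.084]]
wing3 [[0.539, 0.011, 0.084]] [[0.54, 0.017, 0.084]]
scraperHandleEnd [[0.393, -0.147, 0.01]] [[0.392, -0.143, 0.01]]
scraperhead [[0.51, -0.167, 0.002]] [[0.506, -0.169, 0.002]]
squeegee end [[0.382, -0.301, 0.01]] [[0.376, -0.289, 0.01]]
squeegeehead [[0.495, -0.267, 0.01]] [[0.492, -0.266, 0.01]]
brush end [[0.38, -0.348, 0.01]] [[0.377, -0.348, 0.01]]
brushhead [[0.487, -0.388, 0.01]] [[0.496, -0.389, 0.01]]
tray c [[0.508, 0.307, 0.004]] [[0.51, 0.307, 0.004]]
traycorner [[0.417, 0.247, 0.014]] [[0.435, 0.215, 0.014]]
traycorner [[0.458, 0.403, 0.014]] [[0.442, 0.413, 0.014]]
traycorner [[0.598, 0.375, 0.014]] [[0.593, 0.378, 0.014]]
traycorner [[0.584, 0.218, 0.014]] [[0.579, 0.207, 0.014]]
```

Run:
```python
import cv2
a=cv2.imread('pics/scene0.png')[80:225,280:420]; b=cv2.imread('pics/side0.png')[110:220,220:380]
a=cv2.resize(a,None,fx=4,fy=4,interpolation=cv2.INTER_CUBIC)
cv2.imwrite('pics/crop.png',a)
```

```text
(no output)
```

View pics/crop.png

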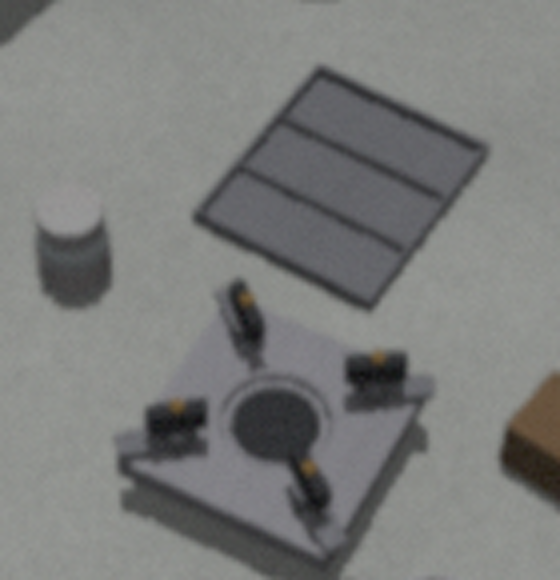

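Crop: four slack nuts, tongues out; tray corners, in full picture pixels, about (360,97), (402,117), (372,157), (329,134). I'll move to a look pose over head and tray.

```bash
python3 -c "
from h import *
print(shift([.55,.15,.30],-np.pi/2))"
```

```text
(array([424.1, 293.8, -59.6]), np.float64(1.1049618447345804), 'q6 -0.29')
```

```bash
python3 -m jog '[[1,[50,35,-60],0.15],[1,[100,70,-60],0.3],[1,[150,105,-60],0.45],[1,[200,140,-60],0.6],[1,[250,175,-60],0.75],[1,[300,210,-60],0.9],[1,[350,245,-60],1.0],[1,[400,277,-60],1.1],[1,[424,294,-60],1.105],[1,[424,294,-60],1.105],[1,[424,294,-60],1.105],[1,[424,294,-60],1.105]]' && python3 -c "
from h import *
f=grab('wrist','w1.png'); print(f['cam_to_world'].round(3))"
```

```text
t: 1.75
eef_pos: [0.5496, 0.1508, 0.3006]
ee_rot: [3.142, 0.0, -1.57]
force: [0.1, 0.3, 0.2]
width: 0.0879
gripper_force: 0.0
[[-1.    -0.001 -0.001  0.55 ]
 [-0.001  0.968  0.25   0.084]
 [ 0.     0.25  -0.968  0.445]
 [ 0.     0.     0.     1.   ]]
```

View pics/w1.png

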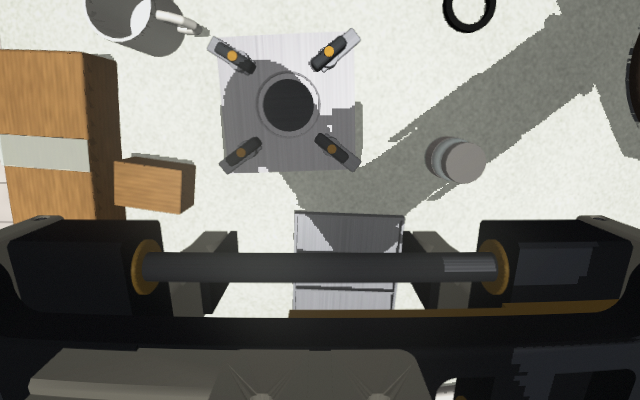

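Wrist view: orange dots on the wings at about (232,56), (329,51), (331,149), (240,153), mouth (289,105), tray near edge (295,211)-(404,215); shadows over it.

Run:
```python
from h import *
f=grab('wrist'); im=f['color'][:215,200:370]; hsv=cv2.cvtColor(im,cv2.COLOR_RGB2HSV)
m=cv2.inRange(hsv,(12,120,60),(28,255,255)); n,l,st,c=cv2.connectedComponentsWithStats(m)
P=[]
for i in range(1,n):
    if st[i,4]>15:
        w=toplane(f,c[i]+[200,0],.097)[0]; P.append(w); print(c[i]+[200,0],st[i,4],w.round(4))
P=np.array(P); 
if len(P)==4:
    ce=P.mean(0); print('c',ce.round(4)); d=P-ce; a=np.degrees(np.arctan2(d[:,1],d[:,0])); print(a.round(1),np.hypot(d[:,0],d[:,1]).round(4), 'head yaw',((a%90)-45).mean())
e=toplane(f,[(295,211),(404,215),(395,310)],.014); print(e.round(4))
# mouth rim circle on flange plane
s=status.get_state(); print(s['eef_pos'])
print(toplane(f,[(257,105),(320,105),(289,72),(289,137)],.05).round(4))
```

```text
[328.62921348  50.96629213] 89 [0.5406 0.0168 0.097 ]
[231.72941176  55.25882353] 85 [0.6401 0.0205 0.097 ]
[331.44067797 148.54237288] 59 [0.5367 0.1161 0.097 ]
[240.725 152.025] 40 [0.6359 0.1199 0.097 ]
c [0.5883 0.0683 0.097 ]
[-132.8  -42.7  137.2   47.3] [0.0703 0.0705 0.0703 0.0702] head yaw 2.2277344158145294
[[0.5842 0.2114 0.014 ]
 [0.4292 0.2171 0.014 ]
 [0.4318 0.3719 0.014 ]]
[0.54962377 0.15084082 0.30065769]
[[0.6248 0.0684 0.05  ]
 [0.5492 0.0685 0.05  ]
 [0.5857 0.0309 0.05  ]
 [0.5871 0.1064 0.05  ]]
```

```bash
python3 -m jog '[[1,[56,-8,10],0],[1,[112,-15,20],0],[1,[168,-23,30],0],[1,[224,-30,40],0],[1,[280,-38,50],0],[1,[336,-45,60],0],[1,[392,-53,70],0],[1,[448,-60,80],0],[1,[448,-60,80],0],[1,[448,-60,80],0],[1,[448,-60,80],0]]' && python3 -c "
from h import *
f=grab('wrist','w2.png')"
```

```text
t: 3.22
eef_pos: [0.6104, -0.2967, 0.2212]
ee_rot: [-3.141, -0.0, -1.569]
force: [-1.2, -0.3, 0.0]
width: 0.0879
gripper_force: 0.0
```

View pics/w2.png

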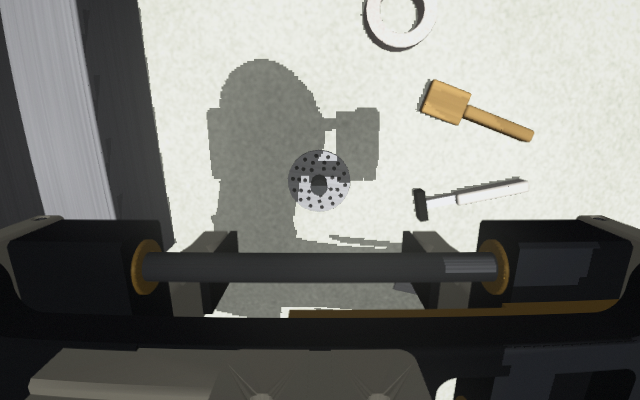

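Plate disc spans about (288-351, 149-212), knob top near (319,184); brush from (530,135) to its head near (427,97); squeegee handle end (526,186) to bar (420,205).

Run:
```python
from h import *
f=grab('wrist')
print('disc',toplane(f,[(319.5,180.5)],.008).round(4), 'knob',toplane(f,[(319,184)],.04).round(4))
hsv=cv2.cvtColor(f['color'],cv2.COLOR_RGB2HSV); im=f['color']
m=cv2.inRange(hsv,(8,60,90),(25,255,255)); m[210:]=0; m[:, :380]=0
def rect(m,z,off=(0,0)):
    n,l,st,c=cv2.connectedComponentsWithStats(m); i=1+st[1:,4].argmax()
    pts=np.argwhere(l==i)[:,::-1]; w=toplane(f,pts,z)[:,:2]
    r=cv2.minAreaRect((w*1000).astype(np.float32)); print(st[i],np.round(cv2.boxPoints(r)).tolist(),r)
rect(m,.018)
sub=np.zeros_like(m); sub[170:225,450:540]=cv2.inRange(im[170:225,450:540],(238,238,238),(255,255,255))
print(sub.sum()/255, im[186,490], im[170,490]); 
print('sq',toplane(f,[(420,205),(528,186),(457,198)],.014).round(4))
```

```text
disc [[ 0.6107 -0.2942  0.008 ]] knob [[ 0.6112 -0.2967  0.04  ]]
[ 422   80  112   62 2352] [[370.0, -364.0], [492.0, -405.0], [503.0, -371.0], [381.0, -330.0]] ((436.60528564453125, -367.7736511230469), (35.95771408081055, 128.79550170898438), 71.57759094238281)
26.0 [87 85 82] [233 235 228]
sq [[ 0.4946 -0.267   0.014 ]
 [ 0.3689 -0.2901  0.014 ]
 [ 0.452  -0.2755  0.014 ]]
```

```bash
python3 -m jog '[[0.4,[-1,-1,60],0],[0.2,[-1,-1,120],0],[0.2,[-1,-1,165],0],[0.2,[-1,-1,190],0],[0.2,[-1,-1,197],0],[0.2,[-1,-1,197],0],[-1,[-1,-1,197],0],[-1,[-1,-1,197],0],[-1,[-1,-1,197],0],[-1,[-1,-1,197],0],[-1,[-1,-1,197],0],[-1,[-1,-1,197],0]]' 45 && python3 -c "
from h import *
print(shift([.588,.068,.12],-np.pi/2))"
```

```text
t: 4.82
eef_pos: [0.6111, -0.2971, 0.0238]
ee_rot: [-3.141, -0.0, -1.571]
force: [0.5, 0.2, 2.1]
width: 0.0172
gripper_force: 45.0
(array([-365.1,   23. ,  -96.2]), np.float64(1.9873612238319183e-05), 'q6 0.17')
```

```bash
python3 -m jog '[[-1,[0,0,-40],0],[-1,[0,0,-90],0],[-1,[-20,2,-136],0],[-1,[-70,5,-136],0],[-1,[-120,8,-136],0],[-1,[-170,11,-136],0],[-1,[-220,14,-136],0],[-1,[-270,18,-136],0],[-1,[-320,21,-136],0],[-1,[-355,23,-136],0],[-1,[-365,23,-136],0],[-1,[-365,23,-136],0],[-1,[-365,23,-136],0],[-1,[-365,23,-136],0]]' && python3 -c "
from h import *
f=grab('wrist','w3.png')"
```

```text
t: 6.58
eef_pos: [0.5879, 0.0668, 0.1594]
ee_rot: [3.141, -0.0, -1.572]
force: [0.6, 0.2, -2.1]
width: 0.0174
gripper_force: 45.0
```

View pics/w3.png

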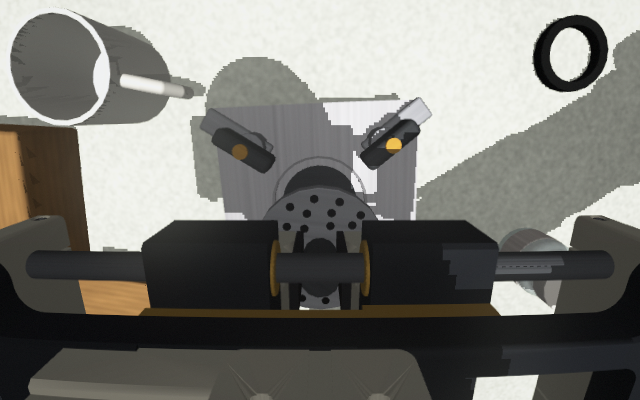

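Plate held level; its front edge tops at about (320,187), sides near (266,215) and (376,215). Mouth rim visible behind at (320,157).

Run:
```python
from h import *
f=grab('wrist'); im=f['color']
w=toplane(f,[(320,187),(266,215),(376,215)],.1436); print(w.round(4))
print('front edge->centre y',w[0,1]+.036, 'tcp',status.get_state()['eef_pos'])
print(toplane(f,[(320,157),(317,155)],.05).round(4), 'expect rim y', .0683-.0375)
print(im[176:196,320].mean(1).round(),im[215,255:275].mean(1).round(),im[215,366:386].mean(1).round())
```

```text
[[0.5877 0.0348 0.1436]
 [0.6163 0.0499 0.1436]
 [0.5581 0.05   0.1436]]
front edge->centre y 0.07080803394340046 tcp [0.58795413 0.06710742 0.15954606]
[[0.5875 0.0303 0.05  ]
 [0.5899 0.0287 0.05  ]] expect rim y 0.0308
[44. 46. 43. 44. 44. 44. 45. 44. 46. 56. 62. 67. 91. 90. 87. 87. 87. 89.
 88. 88.] [116. 114. 111. 111. 111. 111. 112. 113. 112. 108.  85.  83.  84.  83.
  85.  85.  84.  84.  85.  84.] [ 87.  87.  88.  87.  87.  88.  87.  86.  80. 132. 225. 226. 228. 227.
 224. 114. 114. 113. 113. 114.]
```

```bash
python3 -m jog '[[-1,[1,0,30],0],[-1,[1.5,0,60],0],[-1,[1.5,0,78],0],[-1,[1.5,0,81],0],[-1,[1.5,0,81],0],[-1,[1.5,0,81],0],[-1,[1.5,0,81],0]]' && python3 -c "
from h import *
f=grab('wrist','w4.png');im=cv2.imread('pics/w4.png')[60:260,170:470];cv2.imwrite('pics/w4c.png',cv2.resize(im,None,fx=2.6,fy=2.6))"
```

```text
t: 7.55
eef_pos: [0.5884, 0.0666, 0.0794]
ee_rot: [-3.14, 0.001, -1.571]
force: [0.6, -0.3, -2.1]
width: 0.0168
gripper_force: 45.0
```

View pics/w4c.png

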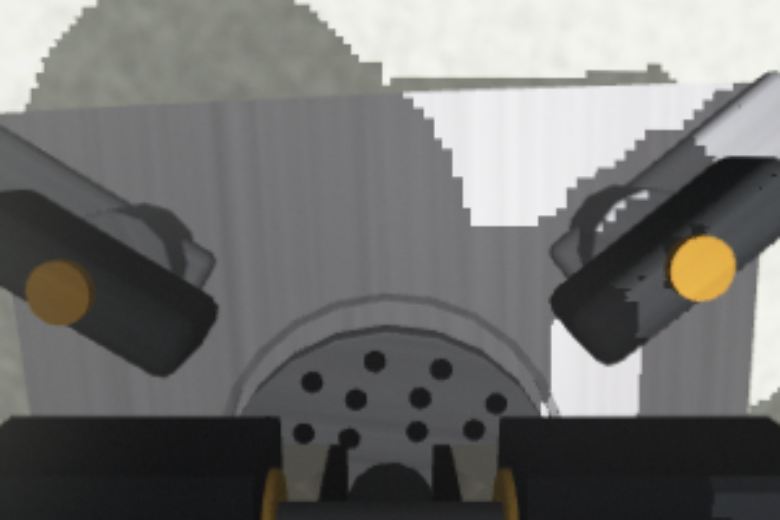

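Crop: mouth ring front at crop (388,295), plate front edge at (388,328), laterally both centred at about x=396; plate hovers.

Run:
```python
from h import *
f=grab('wrist'); g=cv2.cvtColor(f['color'],cv2.COLOR_RGB2GRAY).astype(int)
print(g[165:195,320]); s=status.get_state()['eef_pos']; zt=s[2]-.0238+.008
c=lambda x,y:(170+x/2.6,60+y/2.6)
print('plate',toplane(f,[c(388,333)],zt).round(4),'under',toplane(f,[c(388,325)],zt-.008).round(4)); print('ring out,in',toplane(f,[c(388,294),c(388,303)],.05).round(4)); print(s)
print('lat ring',toplane(f,[c(236,412),c(557,412)],.05).round(4),'plate',toplane(f,[c(243,410),c(549,410)],zt).round(4))
```

```text
[117 117 118 117 117 117 117 114  96  92  95 111 115 115 115 115 115 115
 114 108  69  59  67  90  89  86  86  87  89  88]
plate [[0.5885 0.035  0.0633]] under [[0.5885 0.0351 0.0553]]
ring out,in [[0.5885 0.0294 0.05  ]
 [0.5885 0.0314 0.05  ]]
[0.58821185 0.06656264 0.07912409]
lat ring [[0.6221 0.0558 0.05  ]
 [0.5511 0.0557 0.05  ]] plate [[0.618  0.0511 0.0633]
 [0.5556 0.051  0.0633]]
```

```bash
python3 -m jog '[[-1,[3.2,0,0],0],[-1,[3.2,0,0],0],[-1,[3.2,0,3],0],[-1,[3.2,0,5],0],[-1,[3.2,0,6.5],0],[-1,[3.2,0,8],0],[-1,[3.2,0,8],0],[-1,[3.2,0,8],0]]' && python3 -c "
from h import *
f=grab('wrist','w5.png');im=cv2.imread('pics/w5.png')[60:260,170:470];cv2.imwrite('pics/w5c.png',cv2.resize(im,None,fx=2.6,fy=2.6))"
```

```text
t: 8.65
eef_pos: [0.588, 0.0633, 0.0706]
ee_rot: [-3.142, -0.0, -1.571]
force: [-0.4, -0.4, -2.0]
width: 0.0175
gripper_force: 45.0
```

Weight only, no contact, underside already below the flange face: the plate is entering. Seat it.

```bash
python3 -m jog '[[-1,[0,0,1],0],[-1,[0,0,2],0],[-1,[0,0,3],0],[-1,[0,0,3.5],0],[-1,[0,0,3.5],0],[-1,[0,0,3.5],0]]'
```

```text
t: 9.45
eef_pos: [0.5879, 0.0632, 0.0677]
ee_rot: [-3.141, -0.0, -1.571]
force: [-2.6, 0.2, 5.4]
width: 0.0169
gripper_force: 45.0
```

```bash
python3 -m jog '[[0.0,[0,0,0],0],[0.0,[0,0,0],0],[0.0,[0,0,0],0],[0.0,[0,0,0],0],[0.2,[0,0,-30],0],[0.2,[20,0,-90],0],[0.2,[80,0,-140],0],[0.2,[80,0,-140],0],[0.2,[80,0,-140],0]]' && python3 -c "
from h import *
f=grab('wrist','w6.png');im=cv2.imread('pics/w6.png');cv2.imwrite('pics/w6c.png',im)"
```

```text
t: 10.58
eef_pos: [0.588, -0.0174, 0.2075]
ee_rot: [-3.14, 0.001, -1.573]
force: [0.1, -0.8, -1.4]
width: 0.0526
gripper_force: 0.0
```

View pics/w6.png

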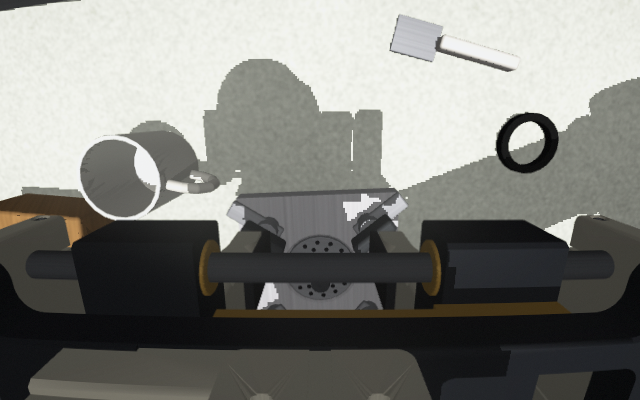

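The plate lies concentric in the mouth (centre about (320,268)); scraper handle end (517,64), head (415,38). Now the first nut, at (0.6395, 0.019).

Run:
```python
from h import *
print(shift([.6395,.019,.083],np.radians(-42.7)))
f=grab('wrist'); im=f['color']
w=toplane(f,[(517,66),(442,43)],.018); print(w.round(4)); h=toplane(f,[(395,35),(440,48)],.004);print(h.round(4))
```

```text
(array([-35.9, -52. , 123.3]), np.float64(-0.8267229135340095), 'q6 -0.30')
[[ 0.3884 -0.1368  0.018 ]
 [ 0.4673 -0.1564  0.018 ]]
[[ 0.511  -0.1663  0.004 ]
 [ 0.464  -0.1546  0.004 ]]
```

```bash
python3 -m jog '[[-0.1,[-18,-26,0],-0.18],[-0.1,[-36,-52,20],-0.36],[-0.1,[-36,-52,50],-0.54],[-0.1,[-36,-52,70],-0.72],[-0.1,[-36,-52,80],-0.827],[-0.1,[-36,-52,80],-0.827],[-0.1,[-36,-52,100],-0.827],[-0.1,[-36,-52,115],-0.827],[-0.1,[-36,-52,122],-0.827],[-0.1,[-36,-52,122],-0.827],[-1,[-36,-52,122],-0.827],[-1,[-36,-52,122],-0.827],[-1,[-36,-52,122],-0.827],[-1,[-36,-52,122],-0.827],[-1,[-36,-52,122],-0.827]]' 30
```

```text
t: 12.55
eef_pos: [0.6409, 0.0193, 0.0867]
ee_rot: [-3.14, -0.002, -0.743]
force: [-0.6, -0.2, 7.0]
width: 0.0124
gripper_force: 36.0
```

```bash
python3 -m jog '[[-1,[0,0,-1],0.15],[-1,[0,0,-1],0.3],[-1,[0,0,-1],0.45],[-1,[0,0,-1],0.6],[-1,[0,0,-1],0.75],[-1,[0,0,-1],0.75]]'
```

```text
t: 13.3
eef_pos: [0.6398, 0.0189, 0.0867]
ee_rot: [3.142, -0.0, -1.493]
force: [-2.7, -2.2, 5.1]
width: 0.0114
gripper_force: 36.6
```

```bash
python3 -m jog '[[-1,[0,0,0],0.17],[-1,[0,0,0],0.34],[-1,[0,0,0],0.51],[-1,[0,0,0],0.68],[-1,[0,0,0],0.85],[-1,[0,0,0],1.02],[-1,[0,0,0],1.19],[-1,[0,0,0],1.36],[-1,[0,0,0],1.53],[-1,[0,0,0],1.7],[-1,[0,0,0],1.87],[-1,[0,0,0],2.04],[-1,[0,0,0],2.21],[-1,[0,0,0],2.34],[-1,[0,0,0],2.392],[-1,[0,0,0],2.392],[-1,[0,0,0],2.392]]'
```

```text
t: 15.42
eef_pos: [0.6387, 0.0211, 0.0867]
ee_rot: [3.141, -0.002, 2.402]
force: [-8.3, 9.4, 10.6]
width: 0.0116
gripper_force: 37.5
```

```bash
python3 -m jog '[[-0.1,[0,0,0],0],[-0.1,[0,0,0],0],[-0.1,[0,0,0],0],[-0.1,[0,0,-25],0],[-0.1,[0,0,-60],0]]' && python3 -c "
from h import *
print(shift([.5368,.115,.0865],np.radians(-42.8)))"
```

```text
t: 16.05
eef_pos: [0.6391, 0.0187, 0.1452]
ee_rot: [-3.139, -0.002, 2.398]
force: [1.7, 0.2, 0.5]
width: 0.0395
gripper_force: 0.0
(array([140.3,   1.7,  58.9]), np.float64(0.0031357805363043667), 'q6 -2.65')
```

```bash
python3 -m jog '[[-0.1,[10,0,0],-0.18],[-0.1,[30,0,0],-0.36],[-0.1,[50,0,0],-0.54],[-0.1,[70,1,0],-0.72],[-0.1,[90,1,0],-0.9],[-0.1,[110,1,0],-1.08],[-0.1,[130,2,0],-1.26],[-0.1,[140,2,0],-1.44],[-0.1,[140,2,0],-1.62],[-0.1,[140,2,0],-1.8],[-0.1,[140,2,0],-1.98],[-0.1,[140,2,0],-2.16],[-0.1,[140,2,0],-2.34],[-0.1,[140,2,0],-2.52],[-0.1,[140,2,0],-2.7],[-0.1,[140,2,0],-2.88],[-0.1,[140,2,0],-3.06],[-0.1,[140,2,0],-3.138],[-0.1,[140,2,20],-3.138],[-0.1,[140,2,45],-3.138]]' && python3 -m jog '[[-0.1,[0,0,11],0],[-0.1,[0,0,14],0],[-0.1,[0,0,14],0],[-1,[0,0,14],0],[-1,[0,0,14],0],[-1,[0,0,14],0],[-1,[0,0,14],0],[-1,[0,0,14],0]]'
```

```text
t: 18.55
eef_pos: [0.5387, 0.1155, 0.1008]
ee_rot: [-3.14, -0.0, -0.747]
force: [0.4, 0.3, 0.1]
width: 0.0394
gripper_force: 0.0
t: 19.55
eef_pos: [0.5376, 0.1149, 0.0873]
ee_rot: [3.14, 0.0, -0.748]
force: [-3.8, -2.1, 4.7]
width: 0.0118
gripper_force: 29.7
```

```bash
python3 -m jog '[[-1,[0,0,0],0.17],[-1,[0,0,0],0.34],[-1,[0,0,0],0.51],[-1,[0,0,0],0.68],[-1,[0,0,0],0.85],[-1,[0,0,0],1.02],[-1,[0,0,0],1.19],[-1,[0,0,0],1.36],[-1,[0,0,0],1.53],[-1,[0,0,0],1.7],[-1,[0,0,0],1.87],[-1,[0,0,0],2.04],[-1,[0,0,0],2.21],[-1,[0,0,0],2.38],[-1,[0,0,0],2.55],[-1,[0,0,0],2.72],[-1,[0,0,0],2.89],[-1,[0,0,0],3.06],[-1,[0,0,0],3.14],[-1,[0,0,0],3.14]]' && python3 -m jog '[[-1,[0,0,0],0],[-0.1,[0,0,0],0],[-0.1,[0,0,0],0],[-0.1,[0,0,0],0],[-0.1,[0,0,-25],0],[-0.1,[0,0,-60],0]]' && python3 -c "
from h import *
print(shift([.541,.0165,.0865],np.radians(47.2)))"
```

```text
t: 22.05
eef_pos: [0.5366, 0.1159, 0.0872]
ee_rot: [-3.14, -0.002, 2.394]
force: [-11.1, 4.2, 10.4]
width: 0.0117
gripper_force: 29.9
t: 22.8
eef_pos: [0.5379, 0.1152, 0.1468]
ee_rot: [-3.139, -0.001, 2.395]
force: [1.2, -0.3, 0.6]
width: 0.0392
gripper_force: 0.0
(array([-69.4, -70.1,  60.4]), np.float64(-1.5702677418213122), 'q6 -2.88')
```

```bash
python3 -m jog '[[-0.1,[-10,-10,0],-0.18],[-0.1,[-20,-20,0],-0.36],[-0.1,[-30,-30,0],-0.54],[-0.1,[-40,-40,0],-0.72],[-0.1,[-50,-50,0],-0.9],[-0.1,[-60,-60,0],-1.08],[-0.1,[-69,-70,0],-1.26],[-0.1,[-69,-70,0],-1.44],[-0.1,[-69,-70,0],-1.62],[-0.1,[-69,-70,0],-1.8],[-0.1,[-69,-70,0],-1.98],[-0.1,[-69,-70,0],-2.16],[-0.1,[-69,-70,0],-2.34],[-0.1,[-69,-70,0],-2.52],[-0.1,[-69,-70,0],-2.7],[-0.1,[-69,-70,0],-2.88],[-0.1,[-69,-70,0],-3.06],[-0.1,[-69,-70,0],-3.14],[-0.1,[-69,-70,0],-3.14],[-0.1,[-69,-70,0],-3.14]]' && python3 -c "
from h import *
f=grab('scene'); im=f['color'][130:225,290:410]; cv2.imwrite('pics/s2.png',cv2.resize(im[:,:,::-1],None,fx=5,fy=5,interpolation=cv2.INTER_CUBIC))
print(shift([.541,.0165,.0865],np.radians(47.2)))"
```

```text
t: 25.3
eef_pos: [0.5415, 0.0173, 0.147]
ee_rot: [3.142, 0.0, -0.75]
force: [0.0, 0.4, 0.0]
width: 0.0396
gripper_force: 0.0
(array([ 0.2,  0.9, 60.5]), np.float64(1.5683783103939808), 'q6 0.43')
```

View pics/s2.png

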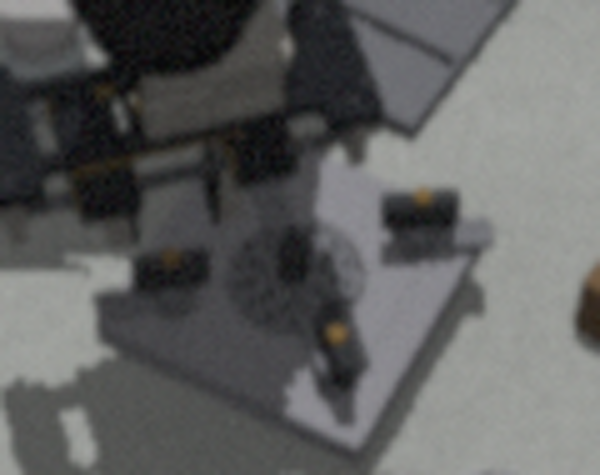

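Scene crop is too blurred and shadowed around nut A (340,350) to be sure of its tongue; checking with the wrist camera.

```bash
python3 -m jog '[[-0.1,[30,0,-60],-0.17],[-0.1,[60,0,-120],-0.34],[-0.1,[60,0,-120],-0.5],[-0.1,[60,0,-120],-0.5],[-0.1,[60,0,-120],-0.5]]' && python3 -c "
from h import *
f=grab('wrist','w7.png')"
```

```text
t: 25.98
eef_pos: [0.5846, -0.0234, 0.2659]
ee_rot: [3.141, 0.002, -0.252]
force: [0.5, -0.2, -0.4]
width: 0.0392
gripper_force: 0.0
```

View pics/w7.png

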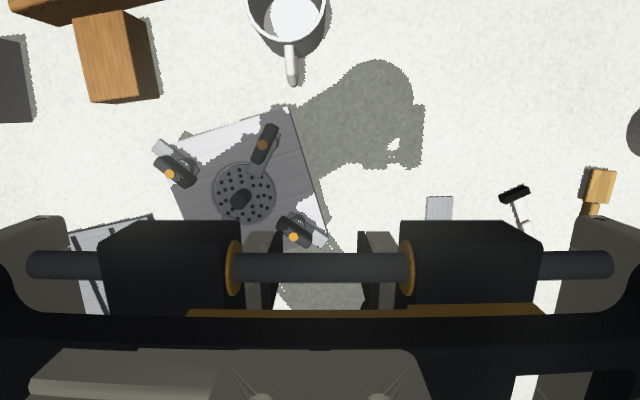

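Nut A at (264,143) now points its tongue over the plate at (262,170); the nuts at (172,172) and (297,233) are still slack. On to nut D.

```bash
python3 -c "
from h import *
print(shift([.541,.0165,.0865],np.radians(47.2)))"
```

```text
(array([-51.8, -27.9, 179.4]), np.float64(-1.0745759056034978), 'q6 1.03')
```

```bash
python3 -m jog '[[-0.1,[-26,-14,20],-0.18],[-0.1,[-52,-28,40],-0.36],[-0.1,[-52,-28,60],-0.54],[-0.1,[-52,-28,80],-0.72],[-0.1,[-52,-28,100],-0.9],[-0.1,[-52,-28,120],-1.075],[-0.1,[-52,-28,130],-1.075],[-0.1,[-52,-28,130],-1.075],[-0.1,[-52,-28,155],-1.075],[-0.1,[-52,-28,172],-1.075],[-0.1,[-52,-28,179],-1.075],[-0.1,[-52,-28,179],-1.075],[-1,[-52,-28,179],-1.075],[-1,[-52,-28,179],-1.075],[-1,[-52,-28,179],-1.075],[-1,[-52,-28,179],-1.075],[-1,[-52,-28,179],-1.075]]'
```

```text
t: 28.15
eef_pos: [0.5412, 0.0168, 0.0884]
ee_rot: [-3.141, 0.0, 0.827]
force: [-5.1, 4.2, 4.3]
width: 0.0118
gripper_force: 29.7
```

```bash
python3 -m jog '[[-1,[0,0,0],0.17],[-1,[0,0,0],0.34],[-1,[0,0,0],0.51],[-1,[0,0,0],0.68],[-1,[0,0,0],0.85],[-1,[0,0,0],1.02],[-1,[0,0,0],1.19],[-1,[0,0,0],1.36],[-1,[0,0,0],1.53],[-1,[0,0,0],1.7],[-1,[0,0,0],1.87],[-1,[0,0,0],2.04],[-1,[0,0,0],2.21],[-1,[0,0,0],2.38],[-1,[0,0,0],2.55],[-1,[0,0,0],2.72],[-1,[0,0,0],2.89],[-1,[0,0,0],3.06],[-1,[0,0,0],3.14],[-1,[0,0,0],3.14]]' && python3 -m jog '[[-1,[0,0,0],0],[-0.1,[0,0,0],0],[-0.1,[0,0,0],0],[-0.1,[0,0,0],0],[-0.1,[0,0,-25],0],[-0.1,[0,0,-60],0]]' && python3 -c "
from h import *
print(shift([.6358,.1193,.0865],np.radians(47.3)))"
```

```text
t: 30.65
eef_pos: [0.5405, 0.0161, 0.0884]
ee_rot: [3.14, -0.002, -2.314]
force: [-6.4, 1.2, 7.3]
width: 0.012
gripper_force: 29.9
t: 31.4
eef_pos: [0.5413, 0.0162, 0.1478]
ee_rot: [3.14, -0.002, -2.313]
force: [0.5, -0.6, -0.2]
width: 0.0392
gripper_force: 0.0
(array([-140.,   -0.,   61.]), np.float64(0.0031241487973501236), 'q6 -1.13')
```

```bash
python3 -m jog '[[-0.1,[-10,0,0],-0.18],[-0.1,[-30,0,0],-0.36],[-0.1,[-50,0,0],-0.54],[-0.1,[-70,0,0],-0.72],[-0.1,[-90,0,0],-0.9],[-0.1,[-110,0,0],-1.08],[-0.1,[-130,0,0],-1.26],[-0.1,[-140,0,0],-1.44],[-0.1,[-140,0,0],-1.62],[-0.1,[-140,0,0],-1.8],[-0.1,[-140,0,0],-1.98],[-0.1,[-140,0,0],-2.16],[-0.1,[-140,0,0],-2.34],[-0.1,[-140,0,0],-2.52],[-0.1,[-140,0,0],-2.7],[-0.1,[-140,0,0],-2.88],[-0.1,[-140,0,0],-3.06],[-0.1,[-140,0,0],-3.138],[-0.1,[-140,0,20],-3.138],[-0.1,[-140,0,45],-3.138]]' && python3 -m jog '[[-0.1,[0,0,11],0],[-0.1,[0,0,15],0],[-0.1,[0,0,15],0],[-1,[0,0,15],0],[-1,[0,0,15],0],[-1,[0,0,15],0],[-1,[0,0,15],0],[-1,[0,0,15],0]]'
```

```text
t: 33.9
eef_pos: [0.637, 0.1198, 0.103]
ee_rot: [3.141, -0.001, 0.825]
force: [0.0, 0.5, 0.1]
width: 0.0394
gripper_force: 0.0
t: 34.9
eef_pos: [0.6364, 0.1197, 0.0884]
ee_rot: [-3.141, -0.0, 0.825]
force: [-3.7, 1.6, 4.9]
width: 0.0121
gripper_force: 29.6
```

```bash
python3 -m jog '[[-1,[0,0,0],0.17],[-1,[0,0,0],0.34],[-1,[0,0,0],0.51],[-1,[0,0,0],0.68],[-1,[0,0,0],0.85],[-1,[0,0,0],1.02],[-1,[0,0,0],1.19],[-1,[0,0,0],1.36],[-1,[0,0,0],1.53],[-1,[0,0,0],1.7],[-1,[0,0,0],1.87],[-1,[0,0,0],2.04],[-1,[0,0,0],2.21],[-1,[0,0,0],2.38],[-1,[0,0,0],2.55],[-1,[0,0,0],2.72],[-1,[0,0,0],2.89],[-1,[0,0,0],3.06],[-1,[0,0,0],3.14],[-1,[0,0,0],3.14]]' && python3 -m jog '[[-1,[0,0,0],0],[-0.1,[0,0,0],0],[-0.1,[0,0,0],0],[-0.1,[0,0,0],0],[-0.1,[0,0,-25],0],[-0.1,[0,0,-80],0]]' && python3 -c "
from h import *
print(shift([.45,-.15,.25],-np.pi/2))"
```

```text
t: 37.4
eef_pos: [0.6354, 0.1188, 0.0884]
ee_rot: [3.141, -0.002, -2.316]
force: [-6.5, -2.0, 8.0]
width: 0.0118
gripper_force: 29.9
t: 38.15
eef_pos: [0.635, 0.1191, 0.166]
ee_rot: [3.139, -0.005, -2.315]
force: [1.8, -0.3, 0.1]
width: 0.0392
gripper_force: 0.0
(array([323.7, -46. , -82.4]), np.float64(-0.7442664978781295), 'q6 -1.23')
```

```bash
python3 -m jog '[[1,[40,-6,-40],-0.18],[1,[90,-12,-82],-0.36],[1,[140,-19,-82],-0.54],[1,[190,-26,-82],-0.72],[1,[240,-33,-82],-0.744],[1,[290,-40,-82],-0.744],[1,[324,-46,-82],-0.744],[1,[324,-46,-82],-0.744],[1,[324,-46,-82],-0.744],[1,[324,-46,-82],-0.744]]' && python3 -c "
from h import *
f=grab('wrist','w8.png')"
```

```text
t: 39.4
eef_pos: [0.4514, -0.1494, 0.25]
ee_rot: [3.142, 0.0, -1.57]
force: [0.7, -0.4, -0.4]
width: 0.0879
gripper_force: 0.0
```

View pics/w8.png

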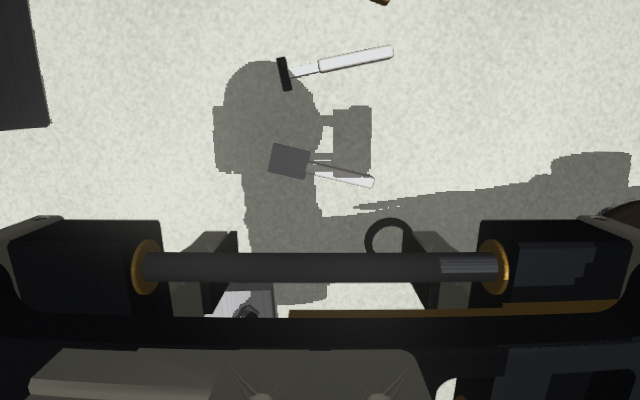

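Scraper: handle end (374,182), blade edge middle (271,160). Squeegee: handle end (393,51), handle root (319,66), bar (284,74).

Run:
```python
from h import *
f=grab('wrist')
def tool(n,e,ze,h,zh):
    a=toplane(f,[e],ze)[0]; b=toplane(f,[h],zh)[0]; d=b-a; y=np.arctan2(d[1],d[0]); L=np.hypot(d[0],d[1])
    m=a[:2]+.065*d[:2]/L; print(n,a.round(4),b.round(4),'len',L.round(4),'mid',m.round(4),'yaw',np.degrees(y).round(1))
    return m,y
m,y=tool('scraper',(374,182),.012,(271,160),.004)
g=m-.012*np.array([np.cos(y),np.sin(y)]); print('grasp',g,shift([*g,.012],y))
tool('squeegee',(393,51),.012,(280,75),.010)
```

```text
scraper [ 0.3845 -0.1404  0.012 ] [ 0.5112 -0.1662  0.004 ] len 0.1293 mid [ 0.4482 -0.1534] yaw -11.5
grasp [ 0.43643375 -0.15097435] (array([  1.6,  14.9, 237.9]), np.float64(-1.3684016224841207), 'q6 -0.09')
squeegee [ 0.3689 -0.2907  0.012 ] [ 0.4968 -0.2646  0.01  ] len 0.1305 mid [ 0.4326 -0.2777] yaw 11.5
```

```bash
python3 -c "
from h import *
f=grab('scene'); w=toplane(f,[(360,96.8),(402,117.5),(372.5,157),(329,134)],.014); print(w.round(4),w.mean(0))"
python3 -m jog '[[0.3,[-1,10,30],-0.18],[0,[-1,18,60],-0.36],[-0.2,[-1,22,90],-0.54],[-0.2,[-2,4,120],-0.72],[-0.2,[4,3,150],-0.9],[-0.2,[4,3,170],-1.08],[-0.2,[4,3,180],-1.26],[-0.2,[4,3,190],-1.368],[-0.2,[4,3,190],-1.368],[-0.2,[4,3,190],-1.368]]'
```

```text
[[0.439  0.3981 0.014 ]
 [0.5943 0.3896 0.014 ]
 [0.5881 0.2075 0.014 ]
 [0.4332 0.2153 0.014 ]] [0.51364611 0.30263204 0.014     ]
t: 40.8
eef_pos: [0.4483, -0.1538, 0.0603]
ee_rot: [3.142, -0.0, -0.205]
force: [-0.5, -0.0, 0.1]
width: 0.0348
gripper_force: 0.0
```

```bash
python3 -m jog '[[-0.2,[0,0,20],0],[-0.2,[0,0,32],0],[-0.2,[0,0,36],0],[-0.2,[0,0,36],0],[-1,[0,0,36],0],[-1,[0,0,36],0],[-1,[0,0,36],0],[-1,[0,0,36],0],[-1,[0,0,36],0],[-1,[0,0,0],0],[-1,[0,0,-50],0],[-1,[0,0,-100],0],[-1,[0,0,-100],0]]' 40 && python3 -c "
from h import *
print(shift([.514,.3645,.16],-.04))"
```

```text
t: 42.42
eef_pos: [0.4503, -0.1539, 0.1638]
ee_rot: [-3.14, -0.008, -0.202]
force: [1.1, 0.2, -2.4]
width: 0.0137
gripper_force: 39.9
(array([ -41.8, -520.7,    4.3]), np.float64(-0.16233634350069703), 'q6 1.28')
```

```bash
python3 -m jog '[[-1,[-4,-50,0],-0.02],[-1,[-8,-100,0],-0.04],[-1,[-12,-150,0],-0.06],[-1,[-16,-200,0],-0.08],[-1,[-20,-250,0],-0.1],[-1,[-24,-300,0],-0.12],[-1,[-28,-350,0],-0.14],[-1,[-32,-400,0],-0.16],[-1,[-36,-450,0],-0.162],[-1,[-40,-500,0],-0.162],[-1,[-42,-520,0],-0.162],[-1,[-42,-520,40],-0.162],[-1,[-42,-520,80],-0.162],[-1,[-42,-520,80],-0.162],[-1,[-42,-520,80],-0.162]]' && python3 -c "
from h import *
f=grab('scene'); im=f['color'][80:180,310:430]; cv2.imwrite('pics/s3.png',cv2.resize(im[:,:,::-1],None,fx=5,fy=5,interpolation=cv2.INTER_CUBIC))
print(shift([.514,.3645,.03],-.04))"
```

```text
t: 44.3
eef_pos: [0.5121, 0.364, 0.081]
ee_rot: [-3.141, -0.001, -0.041]
force: [0.1, 0.0, 0.3]
width: 0.0137
gripper_force: 39.9
(array([ 1.5, -0.1, 51.7]), np.float64(-0.0006940417036818136), 'q6 0.60')
```

```bash
python3 -m jog '[[-1,[1,0,30],0],[-1,[1,0,44],0],[-1,[1,0,50],0],[-1,[1,0,52],0],[-1,[1,0,52],0]]' && python3 -m jog '[[-0.4,[0,0,0],0],[-0.4,[0,0,0],0],[-0.4,[0,0,0],0],[-0.4,[0,0,-20],0],[-0.4,[0,0,-70],0],[0,[0,60,-130],0],[0.5,[0,120,-190],0],[0.5,[0,120,-190],0],[0.5,[0,120,-190],0]]' && python3 -c "
from h import *
f=grab('wrist','w9.png');print(shift([.45,-.2,.25],-np.pi/2))"
```

```text
t: 44.98
eef_pos: [0.5129, 0.3642, 0.0287]
ee_rot: [-3.141, -0.001, -0.041]
force: [0.4, -1.1, -1.0]
width: 0.0132
gripper_force: 39.9
t: 46.1
eef_pos: [0.5087, 0.2429, 0.2217]
ee_rot: [-3.138, -0.004, -0.042]
force: [0.5, -0.1, 0.2]
width: 0.0608
gripper_force: 0.0
(array([-39.2, 445.4, -31.5]), np.float64(1.5286373323835667), 'q6 0.73')
```

View pics/w9.png

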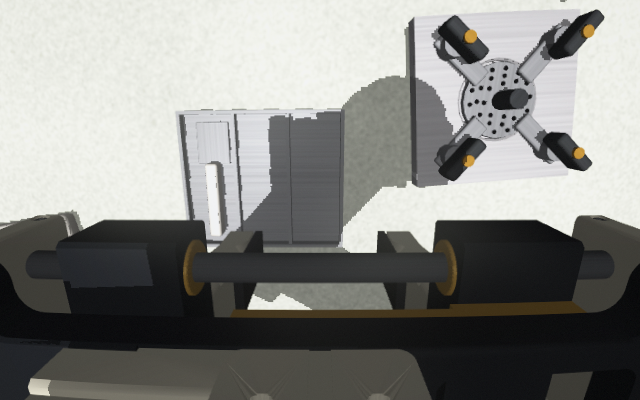

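Scraper lies centred in the far bay (213,180) and all four tongues reach over the plate. Next: squeegee and brush.

```bash
python3 -m jog '[[0.5,[-5,55,-4],0.18],[0.5,[-10,110,-8],0.36],[0.5,[-14,165,-12],0.54],[0.5,[-18,220,-16],0.72],[0.5,[-22,275,-20],0.9],[0.5,[-28,330,-24],1.08],[0.5,[-34,385,-28],1.26],[0.5,[-39,430,-30],1.44],[0.5,[-39,445,-30],1.529],[0.5,[-39,445,-30],1.529],[0.5,[-39,445,-30],1.529],[0.5,[-39,445,-30],1.529]]' && python3 -c "
from h import *
f=grab('wrist');cv2.imwrite('pics/w10.png',cv2.resize(f['color'][0:215,220:480,::-1],None,fx=2.5,fy=2.5))
hsv=cv2.cvtColor(f['color'],cv2.COLOR_RGB2HSV)
m=cv2.inRange(hsv,(8,60,60),(25,255,255)); m[210:]=0
n,l,st,c=cv2.connectedComponentsWithStats(m)
for i in range(1,n):
    if st[i,4]>300:
        w=toplane(f,np.argwhere(l==i)[:,::-1],.016)[:,:2]; r=cv2.minAreaRect((w*1000).astype(np.float32)); print(st[i],np.round(cv2.boxPoints(r)).tolist(),r)
"
```

```text
t: 47.65
eef_pos: [0.4507, -0.1983, 0.2478]
ee_rot: [3.141, 0.0, -1.568]
force: [-0.7, 0.3, -0.2]
width: 0.0657
gripper_force: 0.0
[ 273    0  118   50 2181] [[369.0, -373.0], [497.0, -399.0], [504.0, -366.0], [376.0, -340.0]] ((436.2496032714844, -369.55535888671875), (33.56525802612305, 130.54075622558594), 78.27175903320312)
```

View pics/w10.png

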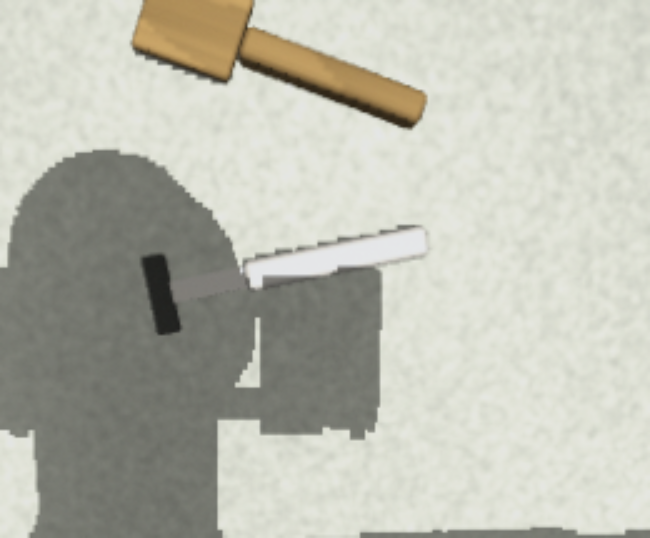

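Squeegee: handle end at crop (425,242), bar (152,297). Brush handle end (420,110), unmoved.

Run:
```python
from h import *
f=grab('wrist')
a,b=toplane(f,[(390,96.8),(281,118.8)],.014); d=(b-a)[:2]; L=np.hypot(*d); m=a[:2]+.065*d/L; y=np.arctan2(d[1],d[0])
print(L,m,np.degrees(y)); print(shift([*m,.024],y))
```

```text
0.1277203689675067 [ 0.43408378 -0.2768527 ] 11.376065010250587
(array([ 78.4,  16.8, 224. ]), np.float64(1.3750708310966342), 'q6 0.02')
```

```bash
python3 -m jog '[[0.2,[40,8,30],-0.18],[-0.2,[79,17,60],-0.36],[-0.2,[79,17,90],-0.54],[-0.2,[79,17,120],-0.72],[-0.2,[79,17,150],-0.9],[-0.2,[79,17,170],-1.08],[-0.2,[79,17,180],-1.26],[-0.2,[79,17,180],-1.44],[-0.2,[79,17,180],-1.62],[-0.2,[79,17,180],-1.766],[-0.2,[79,17,200],-1.766],[-0.2,[79,17,218],-1.766],[-0.2,[79,17,224],-1.766],[-0.2,[79,17,224],-1.766],[-1,[79,17,224],-1.766],[-1,[79,17,224],-1.766],[-1,[79,17,224],-1.766],[-1,[79,17,224],-1.766],[-1,[79,17,224],-1.766]]' 40 && python3 -m jog '[[-1,[0,0,-20],0],[-1,[0,0,-70],0],[-1,[0,0,-130],0],[-1,[0,0,-130],0],[-1,[0,0,-130],0]]' && python3 -c "
from h import *
print(shift([.5115,.3045,.16],-.04))"
```

```text
t: 50.12
eef_pos: [0.4339, -0.2782, 0.0245]
ee_rot: [3.141, -0.001, 0.196]
force: [-0.3, 1.1, 4.9]
width: 0.0136
gripper_force: 40.0
t: 50.75
eef_pos: [0.4331, -0.2779, 0.1539]
ee_rot: [-3.141, -0.0, 0.196]
force: [-0.5, -0.9, -1.2]
width: 0.0135
gripper_force: 40.0
(array([ 190.1, -556. ,   -5.8]), np.float64(0.23573214300551237), 'q6 1.96')
```

```bash
python3 -m jog '[[-1,[17,-50,0],0.02],[-1,[34,-100,0],0.04],[-1,[51,-150,0],0.06],[-1,[68,-200,0],0.08],[-1,[85,-250,0],0.1],[-1,[102,-300,0],0.13],[-1,[119,-350,0],0.16],[-1,[136,-400,0],0.19],[-1,[153,-450,0],0.22],[-1,[170,-500,0],0.236],[-1,[187,-545,0],0.236],[-1,[190,-556,0],0.236],[-1,[190,-556,40],0.236],[-1,[190,-556,75],0.236],[-1,[190,-556,75],0.236],[-1,[190,-556,75],0.236]]' && python3 -c "
from h import *
print(shift([.5115,.3045,.029],-.04))"
```

```text
t: 52.75
eef_pos: [0.5119, 0.304, 0.0796]
ee_rot: [3.141, -0.0, -0.04]
force: [0.6, 1.0, -0.8]
width: 0.0134
gripper_force: 40.0
(array([-0.5, -0.5, 50.6]), np.float64(0.00022339593813724967), 'q6 0.67')
```

```bash
python3 -m jog '[[-1,[0,0,30],0],[-1,[0,0,44],0],[-1,[0,0,49],0],[-1,[0,0,50.5],0],[-1,[0,0,50.5],0]]' && python3 -m jog '[[-0.4,[0,0,0],0],[-0.4,[0,0,0],0],[-0.4,[0,0,0],0],[-0.4,[0,0,-20],0],[-0.4,[0,0,-70],0],[-0.4,[0,60,-130],0],[0.2,[0,120,-190],0],[0.2,[0,120,-190],0],[0.2,[0,120,-190],0]]' && python3 -c "
from h import *
f=grab('wrist','w11.png')
f=grab('scene'); hsv=cv2.cvtColor(f['color'],cv2.COLOR_RGB2HSV); m=cv2.inRange(hsv,(8,70,50),(25,255,255))[240:340,160:260]
w=toplane(f,np.argwhere(m)[:,::-1]+[160,240],.014)[:,:2]; print(m.sum()/255,cv2.minAreaRect((w*1000).astype(np.float32)),w.mean(0))
a=np.radians(-18.6);print(shift([.4366,-.368,.15],a))"
```

```text
t: 53.38
eef_pos: [0.5119, 0.3046, 0.0293]
ee_rot: [-3.141, -0.001, -0.04]
force: [0.2, -0.8, -0.5]
width: 0.0132
gripper_force: 40.0
t: 54.5
eef_pos: [0.5078, 0.1832, 0.222]
ee_rot: [-3.138, -0.005, -0.042]
force: [0.3, -0.1, -0.8]
width: 0.0495
gripper_force: 0.0
327.0 ((435.5723876953125, -370.3045654296875), (31.949010848999023, 127.5105209350586), 71.51937103271484) [ 0.45510768 -0.37661253]
(array([-47.7, 554.6,  68.3]), np.float64(0.28397268472795734), 'q6 0.82')
```

View pics/w11.png

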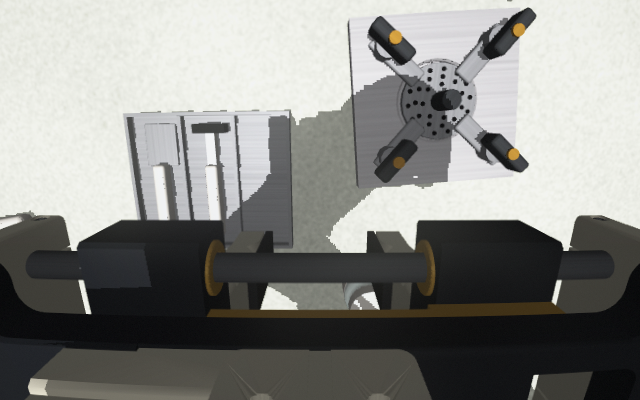

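Scraper and squeegee each lie straight in their bays (162,180), (211,180); the tongues hold the plate. Brush unmoved (scene mask agrees).

```bash
python3 -m jog '[[0.2,[-5,55,0],0.03],[0.2,[-10,110,0],0.06],[0.2,[-14,165,0],0.09],[0.2,[-19,220,0],0.12],[0,[-24,275,0],0.15],[-0.2,[-28,330,10],0.18],[-0.2,[-33,385,20],0.21],[-0.2,[-38,440,40],0.24],[-0.2,[-43,495,60],0.27],[-0.2,[-47,545,68],0.283],[-0.2,[-48,555,100],0.283],[-0.2,[-48,555,120],0.283],[-0.2,[-48,555,120],0.283],[-0.2,[-48,555,120],0.283]]' && python3 -c "
from h import *
print(shift([.4363,-.3688,.024],np.radians(-18.6)))"
```

```text
t: 56.35
eef_pos: [0.4373, -0.368, 0.0986]
ee_rot: [3.141, 0.001, -0.322]
force: [1.1, 0.2, 0.4]
width: 0.0353
gripper_force: 0.0
(array([-0.6,  1. , 74.6]), np.float64(0.0028606915231395025), 'q6 1.61')
```

```bash
python3 -m jog '[[-0.2,[0,0,30],0],[-0.2,[0,0,60],0],[-0.2,[0,0,72],0],[-0.2,[0,0,75],0],[-0.2,[0,0,75],0],[-1,[0,0,75],0],[-1,[0,0,75],0],[-1,[0,0,75],0],[-1,[0,0,75],0],[-1,[0,0,75],0],[-1,[0,0,40],0],[-1,[0,0,-10],0],[-1,[0,0,-55],0],[-1,[0,0,-55],0],[-1,[0,0,-55],0]]' 40 && python3 -c "
from h import *
print(shift([.509,.2445,.16],-.04))"
```

```text
t: 58.22
eef_pos: [0.4362, -0.3679, 0.1529]
ee_rot: [-3.141, 0.001, -0.323]
force: [0.6, 0.1, -1.8]
width: 0.0131
gripper_force: 40.0
(array([-125.5, -603.8,   -6.7]), np.float64(-0.28321573627884966), 'q6 1.61')
```

```bash
python3 -m jog '[[-1,[-10,-50,0],-0.02],[-1,[-20,-100,0],-0.04],[-1,[-31,-150,0],-0.06],[-1,[-42,-200,0],-0.08],[-1,[-52,-250,0],-0.1],[-1,[-62,-300,0],-0.13],[-1,[-73,-350,0],-0.16],[-1,[-83,-400,0],-0.19],[-1,[-94,-450,0],-0.22],[-1,[-104,-500,0],-0.25],[-1,[-115,-550,0],-0.283],[-1,[-124,-595,0],-0.283],[-1,[-126,-604,0],-0.283],[-1,[-126,-604,40],-0.283],[-1,[-126,-604,74],-0.283],[-1,[-126,-604,74],-0.283],[-1,[-126,-604,74],-0.283]]' && python3 -c "
from h import *
print(shift([.509,.2445,.029],-.04))"
```

```text
t: 60.35
eef_pos: [0.5092, 0.2442, 0.0801]
ee_rot: [3.141, -0.0, -0.04]
force: [0.6, 0.7, -0.0]
width: 0.0132
gripper_force: 40.0
(array([-0.2, -0.3, 51.1]), np.float64(0.00020022606292391387), 'q6 0.74')
```

Then retreat to a spot from which the wrist camera can measure the brush and nuts numerically.

```bash
python3 -m jog '[[-1,[0,0,30],0],[-1,[0,0,44],0],[-1,[0,0,49],0],[-1,[0,0,51],0],[-1,[0,0,51],0]]' && python3 -m jog '[[-0.4,[0,0,0],0],[-0.4,[0,0,0],0],[-0.4,[0,0,0],0],[-0.4,[0,0,-20],0],[-0.4,[0,0,-70],0],[-0.4,[0,60,-130],0],[0.2,[0,120,-190],0],[0.2,[0,120,-190],0],[0.2,[0,120,-190],0]]'
python3 - <<'E'
from h import *
f=grab('wrist'); hsv=cv2.cvtColor(f['color'],cv2.COLOR_RGB2HSV); m=cv2.inRange(hsv,(8,60,40),(28,255,255)); m[215:]=0
n,l,st,c=cv2.connectedComponentsWithStats(m)
for i in range(1,n):
    if st[i,4]>20:
        z=.02 if st[i,4]>300 else .097
        w=toplane(f,np.argwhere(l==i)[:,::-1],z)[:,:2]; r=cv2.minAreaRect((w*1000).astype(np.float32)); print(st[i],np.round(r[0],1),np.round(r[1]),round(r[2],1))
f=grab('scene'); hsv=cv2.cvtColor(f['color'],cv2.COLOR_RGB2HSV)
m=cv2.inRange(hsv,(8,70,50),(25,255,255)); m[160:]=0; m[:,:320]=0; m[:,405:]=0
w=toplane(f,np.argwhere(m)[:,::-1],.02)[:,:2]
n,l,st,c=cv2.connectedComponentsWithStats(m)
i=1+st[1:,4].argmax(); w=toplane(f,np.argwhere(l==i)[:,::-1],.02)[:,:2]; print(st[i],cv2.minAreaRect((w*1000).astype(np.float32)))
E
```

```text
t: 60.98
eef_pos: [0.5092, 0.2448, 0.0292]
ee_rot: [-3.141, -0.001, -0.04]
force: [-0.6, -0.2, -1.6]
width: 0.0133
gripper_force: 40.0
t: 62.1
eef_pos: [0.5051, 0.1234, 0.2218]
ee_rot: [-3.139, -0.005, -0.042]
force: [0.3, 0.9, -0.6]
width: 0.0494
gripper_force: 0.0
[438  20  14  15 168] [639.8  20.3] [10. 10.] 89.1
[312  29  14  15 163] [636.1 119.7] [10. 10.] 87.6
[ 191  124   36   91 2067] [522.6 244.2] [ 36. 101.] 87.8
[438 147  14  13 138] [540.6  16.6] [11. 10.] 45.6
[322 156  13  13 122] [536.6 116. ] [10. 10.] 42.9
[337 128  38  22 250] ((508.9410400390625, 242.7841796875), (37.42577362060547, 124.57389831542969), 88.0129623413086)
```

Run:
```python
from h import *
f=grab('wrist'); g=cv2.cvtColor(f['color'],cv2.COLOR_RGB2GRAY)
C=np.array([.5115,.3045]);R_=np.array([[np.cos(-.04),-np.sin(-.04)],[np.sin(-.04),np.cos(-.04)]])
def samp(o): 
    p=C+R_@np.array(o); uv=proj(f,[*p,.02])[0]; u,v=uv.round().astype(int); return (u,v,int(g[v-1:v+2,u-1:u+2].mean())) if v<215 else (u,v,None)
print('squeegee bar',[samp((.06,y)) for y in np.arange(-.025,.026,.005)])
print('squeegee handle',[samp((.0,y)) for y in np.arange(-.025,.026,.005)])
print('scraper handle',[samp((.0,.06+y)) for y in np.arange(-.025,.026,.005)])
```

```text
squeegee bar [(np.int64(175), np.int64(126), 120), (np.int64(170), np.int64(126), 56), (np.int64(166), np.int64(126), 63), (np.int64(161), np.int64(126), 63), (np.int64(157), np.int64(126), 62), (np.int64(152), np.int64(126), 61), (np.int64(148), np.int64(127), 61), (np.int64(143), np.int64(127), 61), (np.int64(139), np.int64(127), 61), (np.int64(134), np.int64(127), 182), (np.int64(130), np.int64(127), 76)]
squeegee handle [(np.int64(181), np.int64(181), 193), (np.int64(176), np.int64(181), 191), (np.int64(172), np.int64(181), 127), (np.int64(167), np.int64(181), 87), (np.int64(163), np.int64(181), 176), (np.int64(159), np.int64(181), 242), (np.int64(154), np.int64(181), 238), (np.int64(150), np.int64(181), 186), (np.int64(146), np.int64(181), 185), (np.int64(141), np.int64(181), 177), (np.int64(137), np.int64(181), 69)]
scraper handle [(np.int64(129), np.int64(182), 149), (np.int64(124), np.int64(182), 87), (np.int64(120), np.int64(182), 90), (np.int64(116), np.int64(182), 222), (np.int64(112), np.int64(182), 242), (np.int64(107), np.int64(182), 211), (np.int64(103), np.int64(182), 181), (np.int64(99), np.int64(182), 180), (np.int64(95), np.int64(182), 180), (np.int64(91), np.int64(182), 141), (np.int64(87), np.int64(182), 65)]
```

All tools are in their bays; handing in.

```bash
python3 -c "
from station import order
print(order.job_done())"
```

```text
the job is handed in; nothing more can be done
None
```

I handed the job in at about 62 s: the plate is seated in the mouth, the four nuts were tightened half a turn each in cross order with every tongue over the plate, and the scraper, squeegee and brush each lie in their own tray bay (no spanner was out). I did not re-measure the mug, jar, carton, tape and ring at the end.

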